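Trap the rejected plug as the test module ejects it

TASK

The plug in the nest of the connector test module has failed its test and must not slide down the deck into the bin with the good ones. Press the ejector pad down with one fingertip while your other finger stands over the deck a little way ahead of the plug, so that the plug pops out clear of its latch and is stopped by that finger while still on the deck. Finish while holding it there, one finger still on the pad and the other still against the plug; do not pick anything up, and leave the other things where they are.

Things in the scene. Friction and masses are not known exactly. Their poses are not given: they have to be found in the camera images.
- tester: Connector test module fixed to the bench. Origin on the bench under the seated plug's centre; x = outfeed direction, z up. In its frame, mm: black housing x -72 to -21, y +-24, top z 43 (lamps z 47); nest cheeks beside the plug x -15 to 8, |y| 14 to 22, top z 50; steel deck z 34 from x -20 to 100; base plate x -88 to 102, y +-37, 10 high.
- deck_end (a point): Middle of the outer edge of the smooth level steel deck (module frame x 100, y 0, z 34 mm). The deck runs from the nest to here between low side rails (inner faces y +-14, outer +-20, top z 39). Beyond it a chute lip falls into the open blue good-parts bin, x 121 to 231, y +-54, walls 50 mm high.
- pad_top (a point): Centre of the top of the grey ribbed ejector pad behind the plug, 20 mm along the module's x by 26 across: module frame x -36, y 0, z 58 mm when up. It sinks straight down. Between pad and plug stands only the kicker plate, x -19 to -15, top z 56, y +-12. Axes as the module's.
- eject_pad (a joint): Pad travel, m: 0 up, 0.012 bottomed on a hard stop (top then z 46 mm, 12 above the deck). Spring 3 N at the top, 8 N at the bottom, plus about 2 N latch friction. At about 5 mm the latch lets go and a spring kicker behind the plug (3.2 N falling to 1.4 N over 50 mm) shoots it along +x within 0.1 s, off the deck unless blocked; it keeps pushing on a blocked plug.
- plug: Off-white moulded plug in the nest, 30 long (x), 26 wide, 28 high plus a 4 mm rib on top, 45 to 81 g. Origin centre of underside, axes as the module's. Seated it is at module x 0, z 34 mm: flat nose at x 15, the latch tooth (5 mm high, x 15 to 20) just ahead. It is clear of the latch once it has moved 6 mm; 55 mm is too far.
- good_plug_a: Plug of the same kind in the bin (origin centre of underside). Leave alone.
- good_plug_b: Second plug of the same kind in the bin (origin centre of underside). Leave alone.
- tape_roll: Roll of grey tape lying flat on the bench beside the module, 68 mm across, 19 high, origin centre of underside. Leave alone.
- screwdriver: Screwdriver lying on the bench on the module's other side, about 170 long along its x, 26 high. Leave alone.
Mind the look-alikes: they are no part of the job. Leave any pink look-alike of the plug alone.

How it is judged:
By the outcome, as a careful person would: the job done as asked, in the order asked, and still so for the second after the job is handed in, while the arm keeps its last pose, push and grip.
It also fails if it takes over 32 s, if anything falls off the work surface, if the arm or the gripper's body presses on something with over 40 N, if the wrist force passes 120 N, or if a joint passes its speed limit or range.

ROBOT

A 7-joint arm with a two-finger parallel gripper is mounted at the origin on the work surface. World frame = base frame: x ahead of the robot, y to its left, z up, the work surface at z = 0. Lengths are in m, angles in rad, forces in N, time in s.
With the tool pointing down it reaches from about 0.4 to 0.875 m from the base axis. Payload 6.5 kg.
Tool frame: the origin (TCP) lies midway between the tips of the shut fingers; the grasp point (between the pads) lies arm.hold_point_z behind it (arm.hold_point_z is the distance from the TCP to the grasp point, in m); y points along the fingers, x is the direction in which the jaws open and shut, and the axes are right-handed (so a half turn about y gives the same grasp; the last joint's range is limited). The gripper opens to 85 mm and grips with 20 to 120 N. Pads are 22 mm wide; open, the fingers measure 114 mm over their backs; the gripper's body (76 mm by 85 mm) begins 54 mm behind the grasp point. The pads swing forward as they close: fully open they stand 13 mm farther back than shut.
Start: joints at [-1.21, 0.536, -0.004, 1.538, 0.003, 1.067, -0.071], TCP at [0.269, 0.592, 0.231] pointing down, gripper open.
Joint ranges: [-2.7, 2.7], [-0.37, 2.16], [-1.27, 1.26], [0.24, 2.4], [-1.31, 4.45], [0.19, 1.91], [-2.76, 2.76]. Speed limits (rad/s): [2.39, 2.39, 3.14, 3.14, 3.14, 3.14, 3.14].

INTERFACE

Orientations are given as a rotation vector (axis times angle).
In Python, from cell import arm, camera, camera_params, order gives the robot as it stands. The module is installed in compiled form; this text tells all that it offers.
- The arm moves only by the tool send_rows, never from a script. Its argument "series" is a list of rows, each a list of 2 entries, a list of its own where there are three numbers: the shift along the tool's x, y, z in mm, then the turn, a rotation vector about the tool's x, y, z in degrees. A call has 1 to 8 rows; each row is the pose to reach, as a shift and turn from the pose commanded when the call began, along the tool's axes at that moment; what a row does not reach only later rows make up. A row lasts 1/10 s, in which the tool goes at most 50 mm and 8.59 degrees, less where a joint would pass 70% of its speed; a pose out of reach is approached as far as the arm can. A call with a gripper value outside its range is refused whole. "grip" is the finger opening in mm, from 0 to 85.4, set as the call begins (left out, the last holds). The fingers move at their own pace and stop on an object; "squeeze" is the grip in N (left out, the last holds). Time passes only in rows, so rows that repeat a pose let the fingers close. It gives the time, the measured TCP pose, the force and the opening at its end, in the units of the state.
- arm.state(): the state, without advancing time (a new reading comes with each control period).
- camera(name): name is "scene" or "side" or "wrist"; returns the picture (480x640x3 uint8, red, green, blue); there is no depth.
- camera_params(name): a dict with "mtx" (3x3 intrinsics, pixels), "R" (3x3) and "t" (3): a world point X has camera coordinates R X + t. Camera axes: x right, y down, z forward; pixel columns grow to the right and rows downward; lengths in m; the calibration is good to about 2 mm. A picture is of the moment at which its call begins: read the wrist's pose just before it. camera_params takes no time and is no camera call; for the wrist camera it gives the pose at the moment of the call.
- order.finish_job(): hands the job in, once; it reports no verdict.
The state is a dict: "clock": time; "q": joint angles; "qd": joint speeds; "joint_efforts": joint torques, N m; "eef_pos": TCP position; "tcp_rot": TCP orientation; "wrist_force": force on the tool from outside, world axes, zero at the start; "moment": the same for the moment, N m; "width": finger opening in m.
Only numpy, scipy, OpenCV 4.12 (cv2) and the standard library are available. Lean on these libraries where they do the work, as an engineer would, in place of code of your own. Each camera call takes 0.05 s, during which the arm holds its last target.

## Working session

There is one attempt and no reset: what is moved stays moved. The work goes in short steps, Python scripts to look and compute and a tool call to move; the robot and the scene stay as the last step left them, time stands still between calls to the robot, and variables do not carry over. Pictures are saved under pics/ and viewed, and the job is handed in when it is done.

Besides the shell and the picture viewer there is one more tool, called after "Request:" by a JSON object that holds its "op" and its "data", one argument or row to a line. send_rows: Moves the arm, as the interface text tells. Its arguments: {"type":"object","properties":{"series":{"type":"array","items":{"type":"array"}},"grip":{"type":"number"},"squeeze":{"type":"number"}},"required":["series"]}

```bash
mkdir -p pics; python3 - <<'E'
from cell import arm,camera,camera_params
import cv2,numpy as np
print(arm.state()); print(arm.hold_point_z)
for n in("scene","side","wrist"):
    p=camera_params(n)
    cv2.imwrite(f"pics/{n}0.png",camera(n)[:,:,::-1])
    print(n,p)
E
```

```text
{'clock': 0.0, 'q': array([-1.21020225,  0.53720475, -0.00444797,  1.53884843,  0.00256791,
        1.06729176, -0.07123176]), 'qd': array([ 0.00035319,  0.00207985,  0.0005036 ,  0.00154764,  0.00034174,
       -0.00244069, -0.00033145]), 'joint_efforts': array([-1.36087729e-04, -5.83413792e+01,  1.04902726e+00, -2.59100944e+01,
        1.24191132e-02,  9.75642877e-03,  3.08717425e-07]), 'eef_pos': array([0.26881508, 0.5911256 , 0.23039762]), 'tcp_rot': array([-1.38243507, -0.88833306,  0.89065804]), 'wrist_force': array([ 0.21337795, -0.09309083, -0.21478149]), 'moment': array([-0.02779183, -0.05935994,  0.03008034]), 'width': 0.08580875604790554}
0.0187
scene {'mtx': array([[501.82664819,   0.        , 307.92350421],
       [  0.        , 501.82664819, 239.32477591],
       [  0.        ,   0.        ,   1.        ]]), 'R': array([[-0.7699977 ,  0.63803109,  0.00445805],
       [ 0.34234306,  0.41902726, -0.84096217],
       [-0.53842805, -0.64601276, -0.54107555]]), 't': array([ 0.42084805, -0.12336612,  1.05778129])}
side {'mtx': array([[461.05507239,   0.        , 310.1494842 ],
       [  0.        , 461.05507239, 237.67524945],
       [  0.        ,   0.        ,   1.        ]]), 'R': array([[ 8.57926348e-01, -5.13772688e-01,  7.83354713e-05],
       [-3.79910797e-01, -6.34498910e-01, -6.73111372e-01],
       [ 3.45875943e-01,  5.77450221e-01, -7.39541124e-01]]), 't': array([-0.47654833,  0.27878023,  0.5091309 ])}
wrist {'mtx': array([[357.82578942,   0.        , 317.48568681],
       [  0.        , 357.82578942, 237.3784758 ],
       [  0.        ,   0.        ,   1.        ]]), 'R': array([[ 0.41407937,  0.91023913, -0.00173047],
       [ 0.86005826, -0.39062752,  0.32819192],
       [ 0.29805716, -0.13738581, -0.94460948]]), 't': array([-0.64914624, -0.04337041,  0.38085125])}
```

View pics/scene0.png

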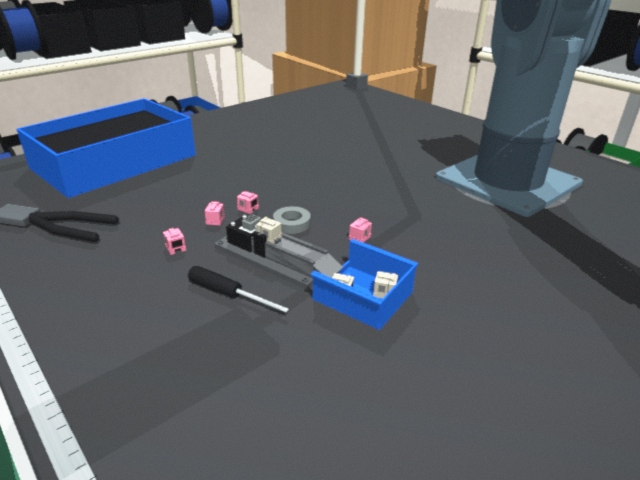

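View pics/side0.png

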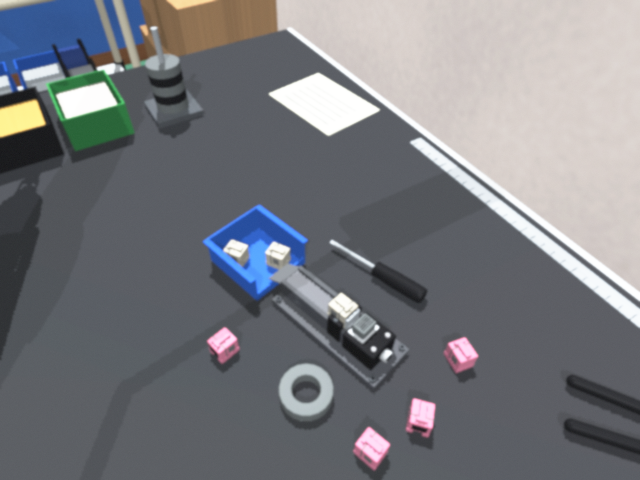

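View pics/wrist0.png

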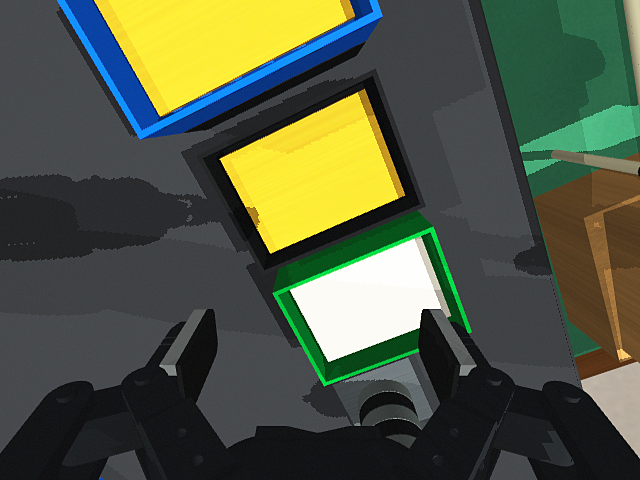

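```bash
python3 - <<'E'
from cell import arm
from scipy.spatial.transform import Rotation as R
print(R.from_rotvec(arm.state()['tcp_rot']).as_matrix().round(3))
E
```

```text
[[ 0.414 -0.    -0.91 ]
 [ 0.91  -0.001  0.414]
 [-0.001 -1.    -0.   ]]
```

```bash
python3 - <<'E'
import cv2
a=cv2.imread("pics/side0.png")[190:390,190:430]
cv2.imwrite("pics/side0z.png",cv2.resize(a,None,fx=3,fy=3,interpolation=cv2.INTER_CUBIC))
a=cv2.imread("pics/scene0.png")[190:330,200:430]
cv2.imwrite("pics/scene0z.png",cv2.resize(a,None,fx=3.4,fy=3.4,interpolation=cv2.INTER_CUBIC))
E
```

```text
(no output)
```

View pics/side0z.png

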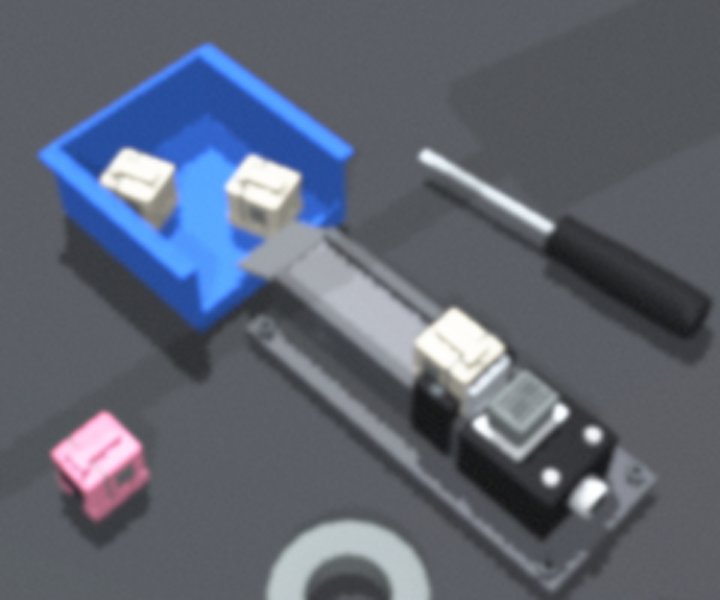

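View pics/scene0z.png

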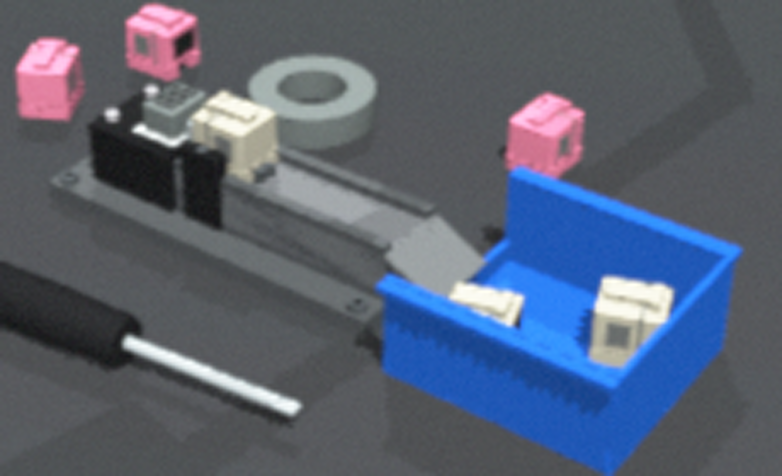

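```bash
cat >h.py <<'E'
from cell import arm,camera,camera_params
import cv2,numpy as np
from scipy.optimize import least_squares
from scipy.spatial.transform import Rotation as R
def proj(p,X):
    c=np.atleast_2d(X)@p['R'].T+p['t']; u=c@p['mtx'].T; return u[:,:2]/u[:,2:]
def M(th,X):
    c,s=np.cos(th[2]),np.sin(th[2]); X=np.atleast_2d(np.array(X,float))/1000
    return np.c_[th[0]+c*X[:,0]-s*X[:,1],th[1]+s*X[:,0]+c*X[:,1],X[:,2]]
E
python3 - <<'E'
from h import *
S=[((-88,37,10),(550,590)),((-88,-37,10),(656,480)),((102,37,10),(250,325)),((231,-54,50),(207,45)),((231,54,50),(40,155)),((121,-54,50),(350,155)),((-36,0,58),(525,400))]
C=[((-88,-37,10),(52,185)),((102,-37,10),(380,310)),((121,-54,50),(380,285)),((231,-54,50),(612,385)),((231,54,50),(740,250)),((121,54,50),(515,172)),((-36,0,58),(175,97))]
D=[(camera_params("side"),np.array([a for a,b in S]),np.array([b for a,b in S])/3+190),
(camera_params("scene"),np.array([a for a,b in C]),np.array([b for a,b in C])/3.4+[200,190])]
def f(th): return np.concatenate([(proj(p,M(th,X))-u).ravel() for p,X,u in D])
best=min((least_squares(f,[.6,.1,y],loss='soft_l1') for y in np.arange(-3,3.2,.5)),key=lambda r:r.cost)
print(best.x,np.degrees(best.x[2]),best.cost);print(f(best.x).reshape(-1,2).round(1))
th=best.x
print(M(th,[[0,0,0],[-36,0,58],[100,0,34]]), np.hypot(*M(th,[[0,0,0],[40,0,0]])[:,:2].T))
E
```

```text
[ 0.54988465 -0.09313773 -4.46090541] -255.5910530520476 13.345853527019406
[[ 0.2  0.3]
 [ 0.3 -0.8]
 [-1.4  0.5]
 [-0.4 -0.3]
 [ 0.8 -1.6]
 [ 0.1 -1.3]
 [-0.8 -0.1]
 [-0.5 -1.9]
 [-4.6  3. ]
 [-0.6 -1.3]
 [ 0.8 -0.5]
 [-0.  -0.2]
 [ 0.6 -1.9]
 [ 0.  -0.6]]
[[ 0.54988465 -0.09313773  0.        ]
 [ 0.55884293 -0.12800533  0.058     ]
 [ 0.52500054  0.0037167   0.034     ]] [0.55771657 0.54266418]
```

```bash
cat >>h.py <<'E'
def goal(th,x,y,z,ax=0):
    """tool shift(mm)/turn(deg) to put TCP at module (x,y) mm, z mm with tool x = module x, tool y down"""
    s=arm.state(); R0=R.from_rotvec(s['tcp_rot']).as_matrix(); p=s['eef_pos']
    g=M(th,[[x,y,z]])[0]; mx=np.array([np.cos(th[2]),np.sin(th[2]),0]); d=np.array([0,0,-1.]); 
    G=np.c_[mx,d,np.cross(mx,d)]
    return (R0.T@(g-p)*1000).round(1), np.degrees(R.from_matrix(R0.T@G).as_rotvec()).round(2)
TH=np.array([0.54988,-0.09314,-4.46091+2*np.pi])
E
python3 -c "
from h import *
print(goal(TH,3.5,0,170))"
```

```text
(array([-503.9,   61.3, -536.9]), array([-2.000e-02, -3.886e+01, -7.000e-02]))
```

Request:
{"op": "send_rows", "data": {
  "series": [
    [[-504,61,-537],[0,-38.9,0]],
    [[-504,61,-537],[0,-38.9,0]],
    [[-504,61,-537],[0,-38.9,0]],
    [[-504,61,-537],[0,-38.9,0]],
    [[-504,61,-537],[0,-38.9,0]],
    [[-504,61,-537],[0,-38.9,0]],
    [[-504,61,-537],[0,-38.9,0]],
    [[-504,61,-537],[0,-38.9,0]]
  ],
  "grip": 65
}}

```text
clock: 0.95
eef_pos: [0.4211, 0.221, 0.1982]
tcp_rot: [-1.079, -1.393, 1.392]
wrist_force: [1.3, 0.3, -0.7]
width: 0.0651
```

```bash
python3 -c "
from h import *
print(goal(TH,3.5,0,170),arm.state()['clock'])"
```

```text
(array([-332.8,   28.2,  -46.3]), array([0.01, 0.04, 0.  ])) 0.95
```

Request:
{"op": "send_rows", "data": {
  "series": [
    [[-333,28,-46],[0,0,0]],
    [[-333,28,-46],[0,0,0]],
    [[-333,28,-46],[0,0,0]],
    [[-333,28,-46],[0,0,0]],
    [[-333,28,-46],[0,0,0]],
    [[-333,28,-46],[0,0,0]],
    [[-333,28,-46],[0,0,0]],
    [[-333,28,-46],[0,0,0]]
  ]
}}

```text
clock: 1.75
eef_pos: [0.5491, -0.0948, 0.1699]
tcp_rot: [-1.087, -1.385, 1.389]
wrist_force: [0.2, 0.0, -0.2]
width: 0.0653
```

```bash
cat > look.py <<'E'
import sys
from h import *
import pickle
k=sys.argv[1]; P={}
for n in sys.argv[2:]:
    P[n]=camera_params(n); a=camera(n)[:,:,::-1]; cv2.imwrite(f"pics/{n}{k}.png",a)
pickle.dump(P,open(f"pics/p{k}.pkl","wb"))
s=arm.state();print(goal(TH,3.5,0,170),s['clock'],s['eef_pos'],s['wrist_force'],s['width'])
E
python3 look.py 1 wrist scene side
```

```text
(array([-2.8, -0. , -0.3]), array([-0.03,  0.06,  0.05])) 1.9 [ 0.54799165 -0.08710082  0.16998644] [-0.38498235 -0.16137078  0.117269  ] 0.0650765689227671
```

View pics/wrist1.png

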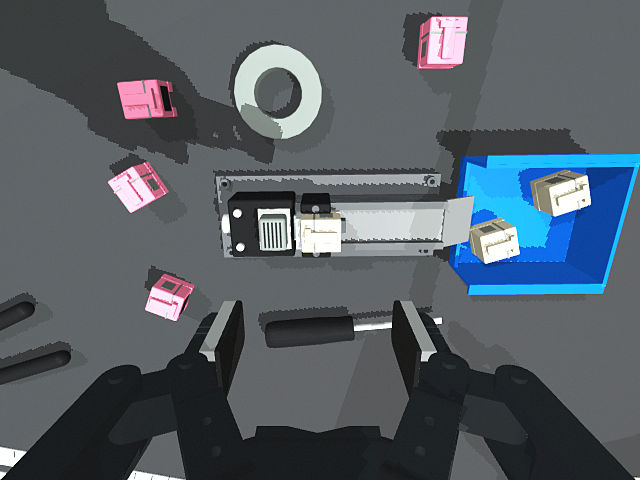

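View pics/side1.png

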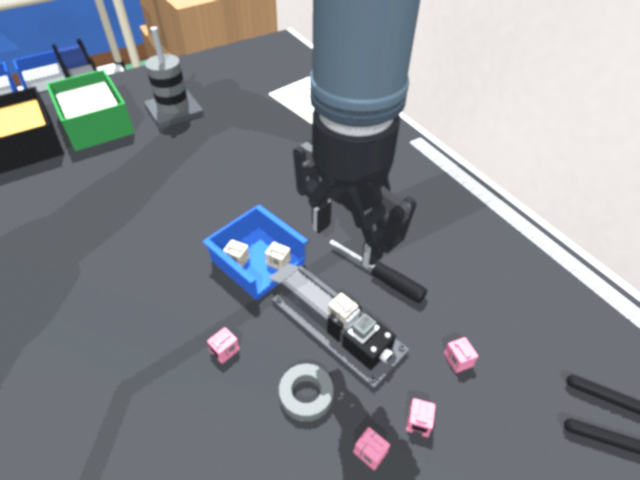

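View pics/scene1.png

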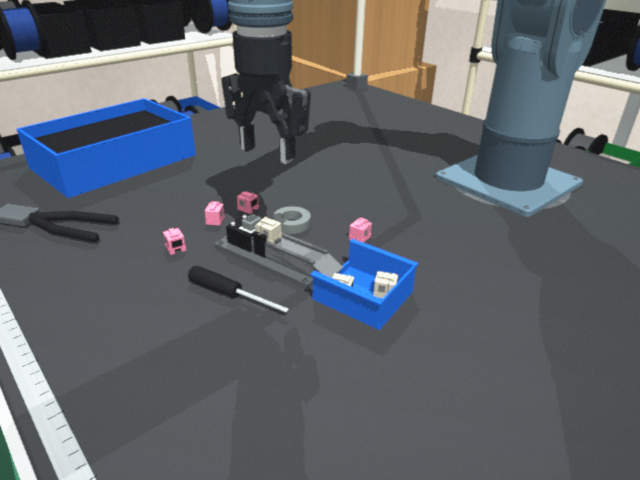

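```bash
python3 - <<'E'
from h import *
import pickle
p=pickle.load(open("pics/p1.pkl","rb"))["wrist"]
a=cv2.imread("pics/wrist1.png")
z=cv2.resize(a[150:300,200:490],None,fx=2.7,fy=2.7,interpolation=cv2.INTER_CUBIC)
cv2.imwrite("pics/w1z.png",z)
z=cv2.resize(a[290:410,150:480],None,fx=2.4,fy=2.4,interpolation=cv2.INTER_CUBIC)
cv2.imwrite("pics/w1f.png",z)
E
```

```text
(no output)
```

View pics/w1z.png

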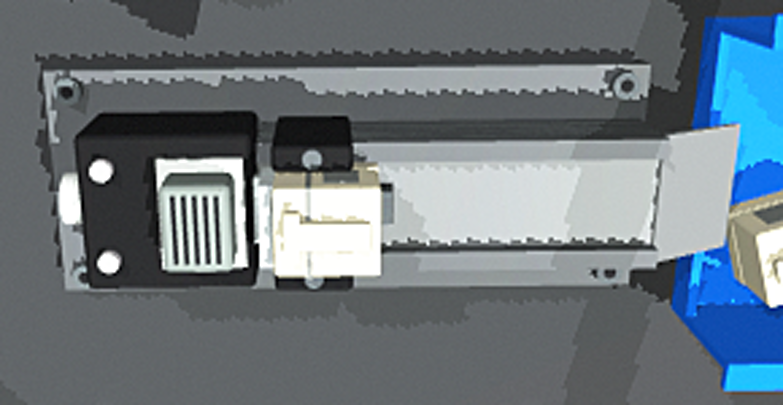

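View pics/w1f.png

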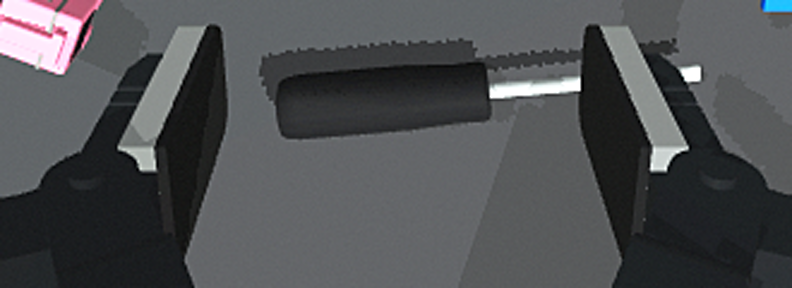

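```bash
python3 - <<'E'
from h import *
import pickle
p=pickle.load(open("pics/p1.pkl","rb"))["wrist"]
W=[((-88,37,10),(42,68)),((102,37,10),(650,63)),((-88,-37,10),(65,290)),((-46,13,58),(165,187)),((-26,13,58),(235,187)),((-26,-13,58),(237,271)),((-46,-13,58),(165,271)),((100,0,34),(657,205)),((15,-13,62),(382,277)),((-15,-13,62),(275,277))]
X=np.array([a for a,b in W]);u=np.array([b for a,b in W])/2.7+[200,150]
f=lambda th:(proj(p,M(th,X))-u).ravel()
r=least_squares(f,TH,loss='soft_l1');print(r.x,np.degrees(r.x[2]));print(f(r.x).reshape(-1,2).round(1)); print(f(TH).reshape(-1,2).round(1))
s=arm.state();R0=R.from_rotvec(s['tcp_rot']).as_matrix()
for t in [(-32.5,0,11),(-32.5,-5,11),(-32.5,-8,11),(-32.5,-8,-11),(32.5,-8,-11),(-40,-8,11),(-47,-8,11),(-32.5,-8,11)]:
    print(t,((proj(p,s['eef_pos']+R0@np.array(t)/1000)-[150,290])*2.4).round())
E
```

```text
[ 0.55064419 -0.09224258  1.82109078] 104.34081561203581
[[ 1.1  0.4]
 [ 1.3  0.9]
 [ 0.6 -0.6]
 [-2.1 -0.8]
 [-0.9 -1. ]
 [-0.5  0.7]
 [ 0.   0.9]
 [ 1.  -1.3]
 [-0.1  0.2]
 [-0.4  0.4]]
[[ 0.1 -0.6]
 [ 0.6 -0.4]
 [-0.2 -1.5]
 [-3.1 -2. ]
 [-1.9 -2.2]
 [-1.4 -0.4]
 [-0.9 -0.2]
 [ 0.3 -2.6]
 [-0.9 -1. ]
 [-1.3 -0.8]]
(-32.5, 0, 11) [[270.  -0.]]
(-32.5, -5, 11) [[266.  13.]]
(-32.5, -8, 11) [[263.  21.]]
(-32.5, -8, -11) [[270. 127.]]
(32.5, -8, -11) [[623. 125.]]
(-40, -8, 11) [[220.  21.]]
(-47, -8, 11) [[181.  22.]]
(-32.5, -8, 11) [[263.  21.]]
```

```bash
sed -i 's/^TH=.*/TH=np.array([0.5503,-0.0926,1.8215])/' h.py; python3 - <<'E'
from h import *
import pickle
p=pickle.load(open("pics/p1.pkl","rb"))["wrist"]
R0=R.from_rotvec([-1.087, -1.385, 1.389]).as_matrix()
for t in [(-32.5,0,11),(-32.5,-5,11),(-32.5,-8,11),(32.5,-8,11),(-32.5,-8,-11),(32.5,-8,-11),(-38,-8,11),(-42,-8,11),(-47,-8,11)]:
    print(t,((proj(p,np.array([0.5491,-0.0948,0.1699])+R0@np.array(t)/1000)-[150,290])*2.4).round())
print(arm.state()['clock'],arm.state()['eef_pos'],goal(TH,3.5,0,100))
E
```

```text
(-32.5, 0, 11) [[228.  -5.]]
(-32.5, -5, 11) [[223.   8.]]
(-32.5, -8, 11) [[219.  16.]]
(32.5, -8, 11) [[589.  16.]]
(-32.5, -8, -11) [[228. 122.]]
(32.5, -8, -11) [[581. 122.]]
(-38, -8, 11) [[188.  16.]]
(-42, -8, 11) [[165.  16.]]
(-47, -8, 11) [[137.  16.]]
1.9 [ 0.54799165 -0.08710082  0.16998644] (array([-2.5, 70. , -0.9]), array([-0.03,  0.11,  0.05]))
```

```bash
python3 -c "
from h import *
print(goal(TH,0.5,0,66))"
```

```text
(array([ -5.5, 104. ,  -0.9]), array([-0.03,  0.11,  0.05]))
```

Request:
{"op": "send_rows", "data": {
  "series": [
    [[-3,30,-1],[0,0,0]],
    [[-3,60,-1],[0,0,0]],
    [[-3,85,-1],[0,0,0]],
    [[-3,100,-1],[0,0,0]],
    [[-3,104,-1],[0,0,0]],
    [[-3,104,-1],[0,0,0]],
    [[-3,104,-1],[0,0,0]],
    [[-3,104,-1],[0,0,0]]
  ]
}}

```text
clock: 2.7
eef_pos: [0.551, -0.0906, 0.0675]
tcp_rot: [-1.081, -1.394, 1.392]
wrist_force: [-0.1, -0.3, 0.1]
width: 0.0649
```

```bash
python3 look.py 2 scene side wrist; python3 -c "
from h import *
print(goal(TH,0.5,0,60))
a=cv2.imread('pics/scene2.png')[120:300,190:390];cv2.imwrite('pics/scene2z.png',cv2.resize(a,None,fx=3.3,fy=3.3,interpolation=2))
a=cv2.imread('pics/side2.png')[190:390,240:440];cv2.imwrite('pics/side2z.png',cv2.resize(a,None,fx=3,fy=3,interpolation=2))
"
```

```text
(array([   1.7, -103. ,    0.6]), array([ 0.07,  0.08, -0.02])) 2.85 [ 0.55056755 -0.09068369  0.06698465] [ 0.24147806 -0.14709006  1.35076453] 0.06473567572787442
(array([-1.3,  7. ,  0.7]), array([ 0.07,  0.08, -0.02]))
```

View pics/scene2z.png

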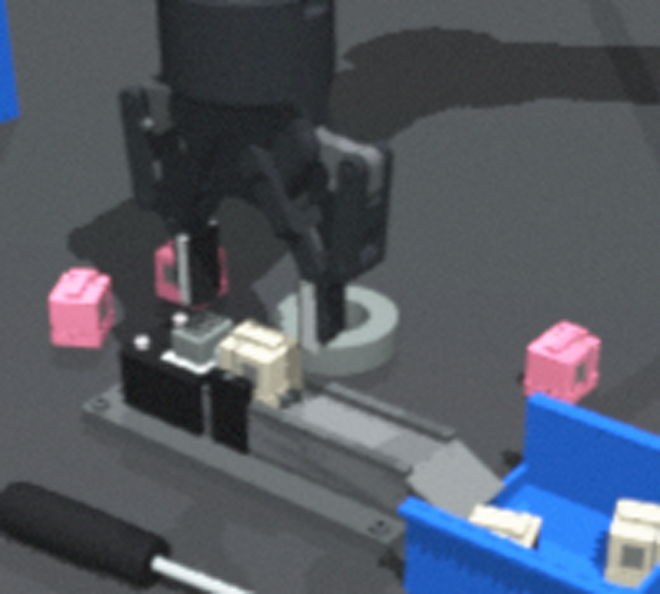

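View pics/side2z.png

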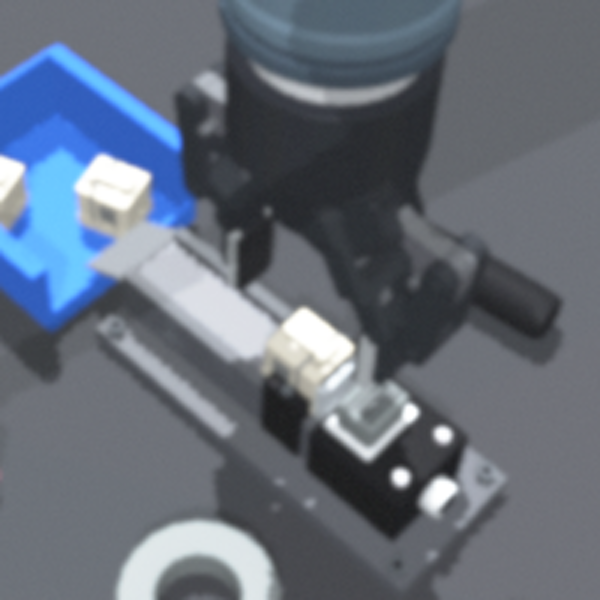

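View pics/wrist2.png

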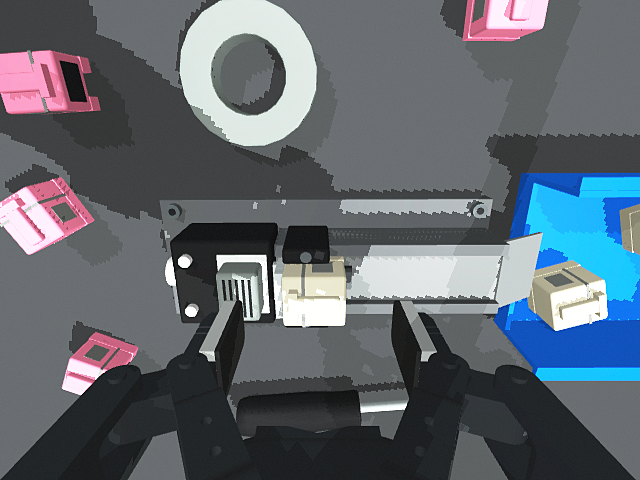

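```bash
python3 - <<'E'
from h import *
import pickle
p=pickle.load(open("pics/p2.pkl","rb"))["wrist"]
a=cv2.imread("pics/wrist2.png"); k=3
z=cv2.resize(a[190:370,155:420],None,fx=k,fy=k,interpolation=cv2.INTER_CUBIC)
def line(pts,col,th=TH):
    q=((proj(p,M(th,pts))-[155,190])*k).round().astype(int); cv2.polylines(z,[q],True,col,1)
line([(-46,13,58),(-26,13,58),(-26,-13,58),(-46,-13,58)],(0,255,0))
line([(-15,13,62),(15,13,62),(15,-13,62),(-15,-13,62)],(0,0,255))
line([(-72,24,43),(-21,24,43),(-21,-24,43),(-72,-24,43)],(255,255,0))
line([(-88,37,10),(102,37,10),(102,-37,10),(-88,-37,10)],(255,0,255))
cv2.imwrite("pics/w2o.png",z)
E
```

```text
(no output)
```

View pics/w2o.png

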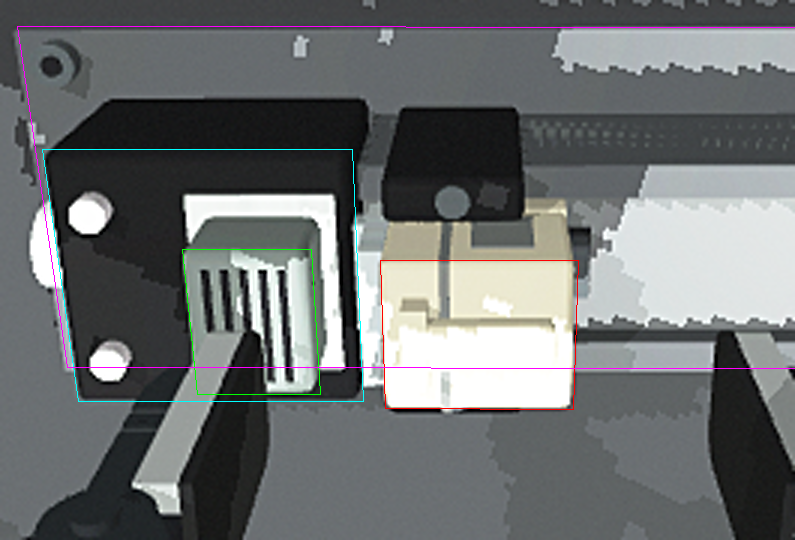

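Request:
{"op": "send_rows", "data": {
  "series": [
    [[-1,5,1],[0,0,0]],
    [[-1,10,1],[0,0,0]],
    [[-1,13,1],[0,0,0]],
    [[-1,14,1],[0,0,0]],
    [[-1,14,1],[0,0,0]],
    [[-1,14,1],[0,0,0]]
  ]
}}

```text
clock: 3.45
eef_pos: [0.5495, -0.0918, 0.0523]
tcp_rot: [-1.079, -1.393, 1.392]
wrist_force: [0.2, 0.5, 1.0]
width: 0.0652
```

Request:
{"op": "send_rows", "data": {
  "series": [
    [[0,1,0],[0,0,0]],
    [[0,2,0],[0,0,0]],
    [[0,2,0],[0,0,0]],
    [[0,2,0],[0,0,0]],
    [[0,2,0],[0,0,0]]
  ]
}}

```text
clock: 3.95
eef_pos: [0.5497, -0.0919, 0.0506]
tcp_rot: [-1.08, -1.393, 1.392]
wrist_force: [-1.4, 1.0, 4.9]
width: 0.0649
```

Request:
{"op": "send_rows", "data": {
  "series": [
    [[0,1,0],[0,0,0]],
    [[0,2,0],[0,0,0]],
    [[0,2,0],[0,0,0]],
    [[0,2,0],[0,0,0]],
    [[0,2,0],[0,0,0]]
  ]
}}

```text
clock: 4.45
eef_pos: [0.5497, -0.0919, 0.0485]
tcp_rot: [-1.08, -1.393, 1.392]
wrist_force: [-0.1, 0.5, 4.4]
width: 0.0651
```

```bash
python3 look.py 3 scene; python3 -c "
from h import *
a=cv2.imread('pics/scene3.png')[150:290,200:360];cv2.imwrite('pics/scene3z.png',cv2.resize(a,None,fx=4,fy=4,interpolation=2))
"
```

```text
(array([   2.7, -121.6,   -0.5]), array([ 0.03,  0.09, -0.02])) 4.5 [ 0.54969819 -0.09192102  0.04844808] [-0.09506692  0.21891068  4.39782872] 0.06507254988797935
```

View pics/scene3z.png

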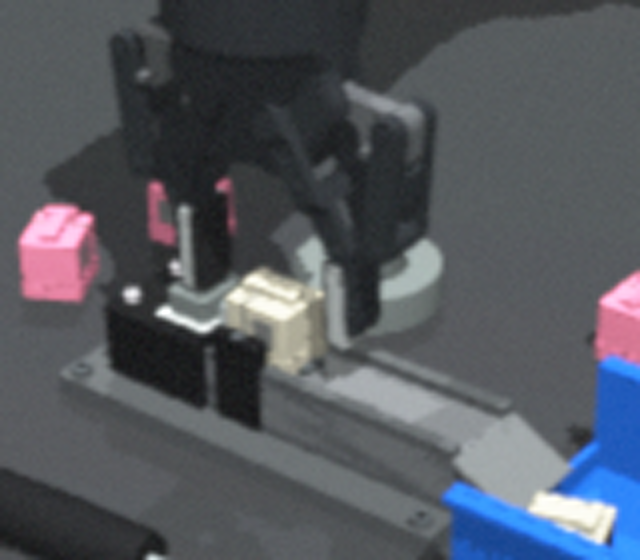

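Request:
{"op": "send_rows", "data": {
  "series": [
    [[0,1,0],[0,0,0]],
    [[0,2,0],[0,0,0]],
    [[0,3,0],[0,0,0]],
    [[0,4,0],[0,0,0]],
    [[0,4,0],[0,0,0]],
    [[0,4,0],[0,0,0]],
    [[0,4,0],[0,0,0]]
  ]
}}

```text
clock: 5.2
eef_pos: [0.5496, -0.0917, 0.0445]
tcp_rot: [-1.08, -1.393, 1.392]
wrist_force: [-0.5, 0.5, 6.4]
width: 0.0653
```

```bash
python3 look.py 4 scene side wrist; python3 -c "
from h import *
a=cv2.imread('pics/scene4.png')[150:290,200:360];cv2.imwrite('pics/scene4z.png',cv2.resize(a,None,fx=4,fy=4,interpolation=2))
a=cv2.imread('pics/side4.png')[190:390,240:440];cv2.imwrite('pics/side4z.png',cv2.resize(a,None,fx=3,fy=3,interpolation=2))
"
```

```text
(array([   2.5, -125.5,   -0.5]), array([ 0.03,  0.09, -0.01])) 5.35 [ 0.54962367 -0.09175609  0.04450642] [-0.6928966   0.09314809  5.1881827 ] 0.06506815979521821
```

View pics/scene4z.png

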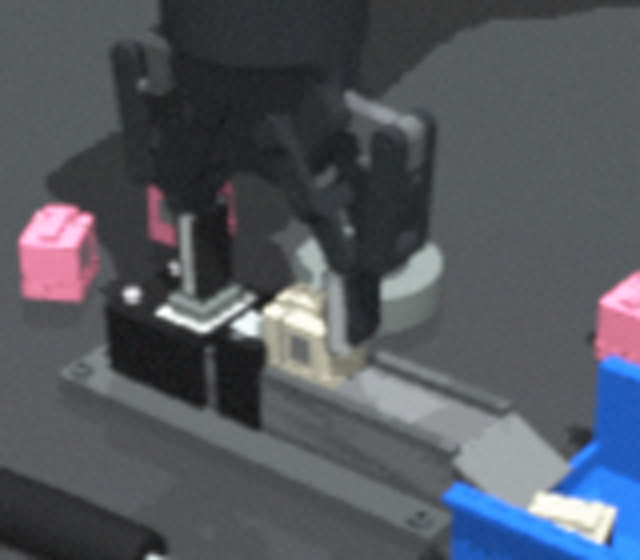

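View pics/wrist4.png

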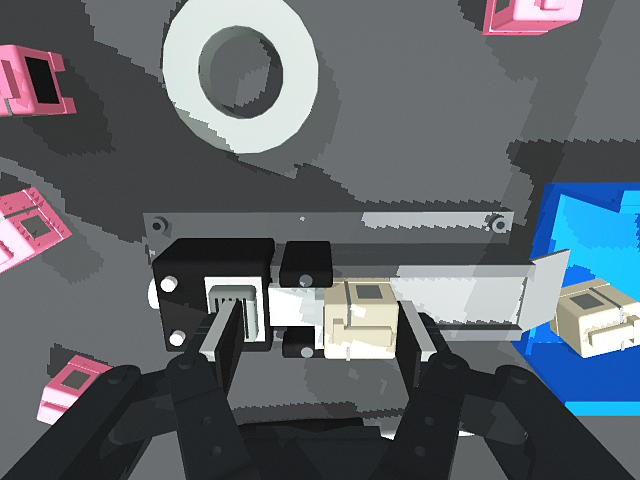

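Request:
{"op": "send_rows", "data": {
  "series": [
    [[0,1,0],[0,0,0]],
    [[0,1,0],[0,0,0]],
    [[0,1,0],[0,0,0]],
    [[0,1,0],[0,0,0]],
    [[0,1,0],[0,0,0]]
  ]
}}

```text
clock: 5.85
eef_pos: [0.5496, -0.0918, 0.0436]
tcp_rot: [-1.08, -1.393, 1.392]
wrist_force: [-1.4, -0.3, 6.4]
width: 0.0647
```

```bash
python3 look.py 5 wrist side; python3 - <<'E'
from h import *
import pickle
p=pickle.load(open("pics/p5.pkl","rb"))["wrist"]
a=cv2.imread("pics/wrist5.png"); k=3
z=cv2.resize(a[220:400,155:420],None,fx=k,fy=k,interpolation=cv2.INTER_CUBIC)
def line(pts,col):
    q=((proj(p,M(TH,pts))-[155,220])*k).round().astype(int); cv2.polylines(z,[q],True,col,1)
line([(-46,13,50),(-26,13,50),(-26,-13,50),(-46,-13,50)],(0,255,0))
d=18;line([(-15+d,13,62),(15+d,13,62),(15+d,-13,62),(-15+d,-13,62)],(0,0,255))
cv2.imwrite("pics/w5o.png",z)
a=cv2.imread('pics/side5.png')[190:390,240:440];cv2.imwrite('pics/side5z.png',cv2.resize(a,None,fx=3,fy=3,interpolation=2))
E
```

```text
(array([   2.5, -126.4,   -0.5]), array([ 0.03,  0.09, -0.01])) 5.95 [ 0.54963736 -0.09177182  0.04355692] [-1.11057336 -0.08230041  7.52354943] 0.06540084573350843
```

View pics/w5o.png

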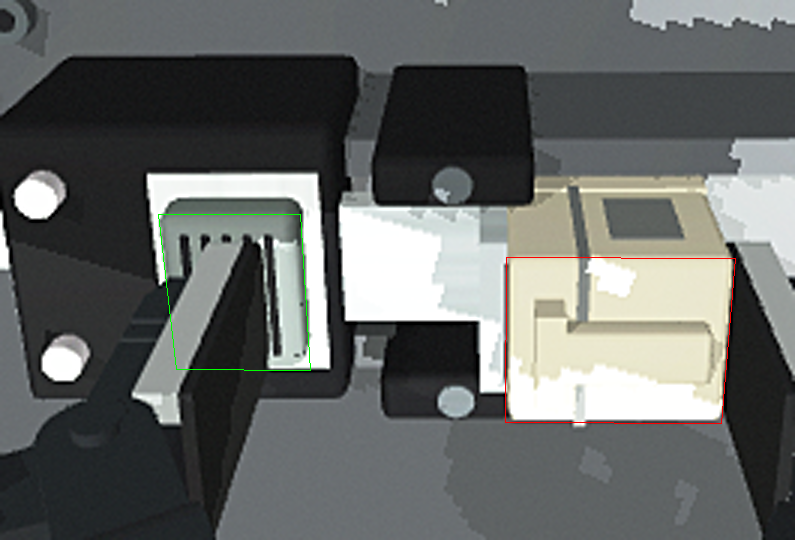

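View pics/side5z.png

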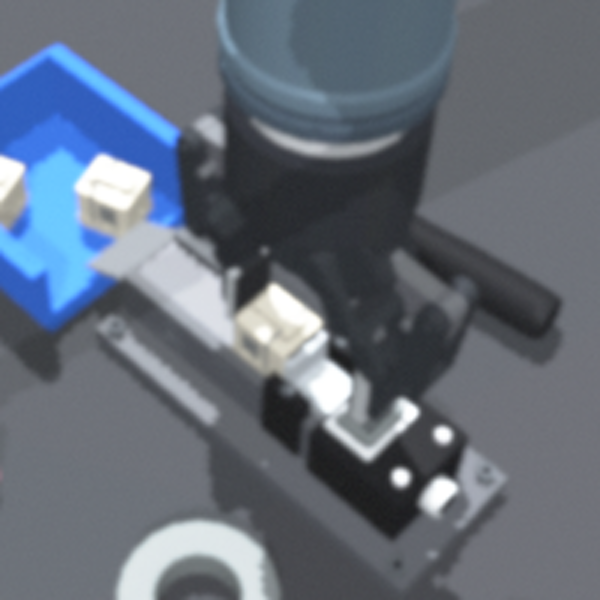

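The overlay (w5o) shows the plug has moved about 18 mm, matching the red outline drawn for that shift. Its nose is against the front finger at about (730,300). The rear finger is on the sunk pad at about (260,240), pushing with about 7 N. Nothing else has moved, so I'm handing the job in.

```bash
python3 -c "
from cell import order,arm
print(arm.state()['wrist_force'],arm.state()['clock']);print(order.finish_job())"
```

```text
[-1.11057336 -0.08230041  7.52354943] 5.95
the job is handed in; nothing more can be done
None
```

The failed plug is out of its latch and held on the deck. I set the fingers 65 mm apart along the module's outfeed direction and lowered them until the rear finger pressed the ejector pad. The plug popped out and stopped against the front finger. I handed the job in at about 6 s with both fingers still in place.

**Last checks**
- **Plug:** the camera overlay puts it about 18 mm forward, clear of the 6 mm latch and well short of the 55 mm limit. Its nose is against the front finger.
- **Pad:** the rear finger is still pressing it with about 7.5 N. It is roughly 8 mm down, estimated from the arm's height and the images, because I could not read the pad travel directly.
- **Surroundings:** I saw no movement of the good plugs, tape roll, screwdriver or pink look-alikes in the last pictures, by eye only.

**Disagreements:** one corner of the base plate was off by about 5 pixels in the first position fit, which I took as a misread. The later fits agreed to within 1–2 mm. No check failed.

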